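# Set out the flange fit-up on the layout plate

### The job

Set out the parts of the flange fit-up on the steel layout plate: stand the pipe stub upright, centred, on the hub of the flange with bolt holes, and lay the larger nut flat and centred on top of the pipe to weigh it down. Stand the longer bolt on its head on the plate half-way between the flange and the blank disc, and lay the smaller nut flat on the plate 8 cm in front of that bolt, square to the plate's long edges and on the robot's side. Leave the shorter bolt where it stands, do not shift the flange or the disc, and let go of everything.

Things in the scene. Friction and masses are not known exactly. Their poses are not given: they have to be found in the camera images.
- plate: Flat grey steel plate, 240 (x) by 400 (y) by 10 mm thick, fixed to the table, two scribed lines crossing at its centre. Origin: centre of its underside; top at 10 mm. Its front is -x, the long edge nearest the robot (turned at most 0.2 rad). Flange and disc lie on it, centres about 125 mm either side of its centre along y (either way round), so its centre is half-way between them.
- flange: Loose rusty flange lying on the plate: round base 130 mm across and 13 mm thick with a ring of bolt holes, and a central hub about 46 mm in diameter, whose flat top is 45 mm above its underside (the bore does not take the pipe). Origin at the centre of its underside, z up. About 0.9 kg.
- disc: Loose round blank disc without bolt holes lying on the plate: grey base 124 mm across and 14 mm thick with a weld bead, rusty central hub 46 mm in diameter, top 44 mm above its underside. Origin at the centre of its underside, z up. About 0.8 kg. A reference only.
- pipe: Rusty pipe stub standing on end on the table: 43 mm diameter, 54 mm high, open ended; the larger nut does not fall in. Origin at the centre of its lower end, z along its axis. About 0.3 kg.
- big_nut: Larger hexagon nut, dark steel, lying flat: 36 mm across flats (along its x), 41 mm across corners (along its y), 19 mm high. Origin at the centre of its underside, z along its axis. About 0.1 kg.
- small_nut: Smaller hexagon nut, rusty steel, lying flat: 30 mm across flats (along its x), 34 mm across corners (along its y), 16 mm high. Origin at the centre of its underside, z along its axis. About 0.06 kg.
- long_bolt: Longer bolt, rusty, standing on its head with the thread up: 87 mm tall, hexagon head 30 mm across flats and 13 mm high, shank 20 mm in diameter above it. Origin at the centre of the head's underside, z along the shank, up. About 0.27 kg.
- short_bolt: Shorter bolt, light grey, standing on its head: 61 mm tall, head 24 mm across flats, shank 16 mm in diameter. Origin at the centre of the head's underside. Not part of the job: to be left alone.
Things that resemble listed ones, but are neither listed nor needed, are in the scene too. What is shaped like the long_bolt but turquoise is not meant.

How it is judged:
By the outcome, as a careful person would: the job done as asked, in the order asked, and still so for the second after the job is handed in, with the robot touching nothing.
It also fails if it takes over 109 s, if anything falls off the work surface, if the arm or the gripper's body presses on something with over 40 N, if the wrist force passes 120 N, or if a joint passes its speed limit or range.

### The arm

A 7-joint arm with a two-finger parallel gripper is mounted at the origin on a cart in front of the work surface, level with it; the furniture and walls round the work are solid. World frame = base frame: x ahead of the robot, y to its left, z up, the work surface at z = 0. Lengths are in m, angles in rad, forces in N, time in s.
With the tool pointing down it reaches from about 0.4 to 0.9 m from the base axis. Payload 5.5 kg.
Tool frame: the origin (TCP) lies midway between the tips of the shut fingers; the grasp point (between the pads) lies 19 mm behind it (manip.grip_depth is the distance from the TCP to the grasp point, in m); z points along the fingers, x is the direction in which the jaws open and shut, and the axes are right-handed (so a half turn about z gives the same grasp; the last joint's range is limited). The gripper opens to 92 mm and grips with 3 to 60 N. Pads are 19 mm wide; open, the fingers measure 130 mm over their backs; the gripper's body (75 mm by 190 mm) begins 47 mm behind the grasp point.
Start: joints at [0.263, 0.501, -0.427, 1.55, 0.221, 1.138, -0.21], TCP at [0.65, 0, 0.187] pointing down, gripper open.
Joint ranges: [-2.88, 2.88], [-0.31, 2.03], [-1.54, 1.56], [0.2, 2.42], [-1.41, 4.55], [0.19, 2.02], [-2.57, 2.57]. Speed limits (rad/s): [2.57, 2.57, 3.14, 3.14, 3.14, 3.14, 3.14].

### API

Orientations are given as a unit quaternion [x, y, z, w].
In Python, from bench import manip, effector, viewer gives the robot as it stands. Calls block until the motion is done:
- manip.move_pose(position, orientation): joint-space move of the TCP to a pose.
- manip.servo_line(position, ori=None, vel=0.15): straight line of the TCP; ori=None keeps the orientation; vel is the mean speed in m/s.
- manip.movej(angles): joint-space move.
- effector.open_jaws() and effector.close(f_grip=None): open the fingers fully, or close them until they stop; f_grip is the grip in N (None keeps the last).
- manip.sleep(seconds).
- manip.solve_ik(position, orientation): joint angles nearest the present ones, or None.
- viewer.get_image(name): name is "scene" or "side" or "wrist"; returns the picture (420x560x3 uint8, red, green, blue); there is no depth.
- viewer.get_calibration(name): a dict with "vfov" (degrees; the focal length in pixels is half the picture's height over the tangent of half this angle, whatever the lens; pixels are square), "cx", "cy" (the principal point, pixels), "eye" and "attitude" of the camera in the world. Camera axes: x right, y down, z forward; pixel columns grow to the right and rows downward; lengths in m; the calibration is good to about 2 mm. The wrist camera is an equidistant fisheye: a pixel r from the principal point sees the ray r / f radians off the axis. A picture is of the moment at which its call begins: read the wrist's pose just before it. get_calibration takes no time and is no camera call; for the wrist camera it gives the pose at the moment of the call.
A pose or a line that the arm cannot do raises manip.PlanningError and nothing moves.
- manip.hand_in(): hands the job in, once; it reports no verdict.
Readings, each from a call of its own:
- manip.current_clock(): time.
- manip.current_q(): joint angles.
- manip.current_joint_velocities(): joint speeds.
- manip.current_tau(): joint torques, N m.
- manip.current_tool_pos(): TCP position.
- manip.current_tcp_rot(): TCP orientation.
- manip.current_force(): force on the tool from outside, world axes, zero at the start.
- manip.current_wrist_torque(): the same for the moment, N m.
- manip.current_finger_gap(): finger opening in m.
Only numpy, scipy, OpenCV 4.12 (cv2) and the standard library are available. Lean on these libraries where they do the work, as an engineer would, in place of code of your own. Each camera call takes 0.05 s, during which the arm holds its last target.

## Working session

There is one attempt and no reset: what is moved stays moved. The work goes in short steps, each a Python script; the robot and the scene stay as the last script left them, time stands still between calls to the robot, and variables do not carry over. Pictures are saved under pics/ and viewed, and the job is handed in when it is done.

```bash
ls; mkdir -p pics; python3 - <<'E'
from bench import manip, effector, viewer
import cv2
for n in ("scene","side","wrist"):
    c=viewer.get_calibration(n); print(n,c)
    cv2.imwrite(f"pics/a_{n}.png",viewer.get_image(n)[:,:,::-1])
print(manip.current_clock(), manip.current_tcp_rot(), manip.grip_depth)
E
```

```text
pics
scene {'vfov': 52.962841743633646, 'cx': 282.2020209805319, 'cy': 208.39365843559688, 'eye': array([-0.0080517 ,  1.01282288,  0.62850407]), 'attitude': array([-0.19139013,  0.82861067, -0.51153728,  0.12289751])}
side {'vfov': 50.5599308293055, 'cx': 279.826378136025, 'cy': 214.41452647087814, 'eye': array([ 0.09934646, -0.84901905,  0.83840021]), 'attitude': array([ 0.88102009, -0.2204097 ,  0.09518302, -0.40763141])}
wrist {'vfov': 65.70646984690485, 'cx': 278.3693790621795, 'cy': 209.14469724475782, 'eye': array([0.64961927, 0.07213975, 0.38388656]), 'attitude': array([ 9.90750884e-01,  1.00209392e-03, -7.37414004e-04,  1.35687651e-01])}
0.15 [ 9.99999733e-01  5.59797942e-05 -7.28349453e-04 -2.81102427e-05] 0.0188
```

View pics/a_scene.png

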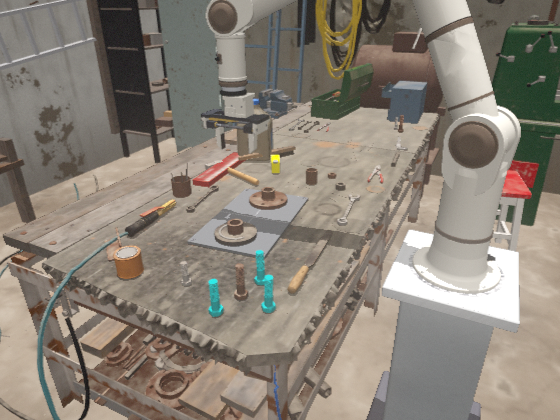

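View pics/a_side.png

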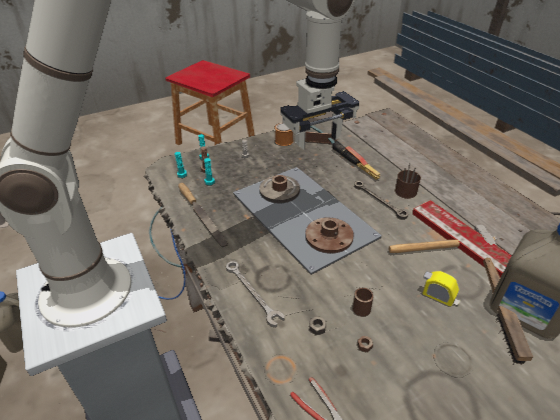

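View pics/a_wrist.png

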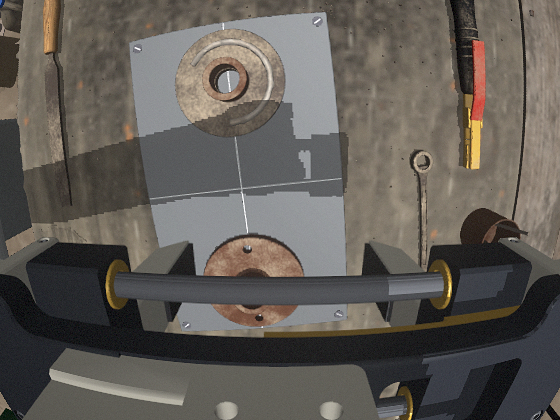

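```bash
cat > h.py <<'E'
from bench import manip, effector, viewer
import numpy as np, cv2
from scipy.spatial.transform import Rotation as R
def ray(name,c,uv):
    f=210/np.tan(np.radians(c['vfov'])/2)
    uv=np.atleast_2d(np.asarray(uv,float))
    x=(uv[:,0]-c['cx']); y=(uv[:,1]-c['cy'])
    if name=='wrist':
        r=np.hypot(x,y)+1e-9; th=r/f
        d=np.c_[np.sin(th)*x/r,np.sin(th)*y/r,np.cos(th)]
    else: d=np.c_[x/f,y/f,np.ones_like(x)]; d/=np.linalg.norm(d,axis=1)[:,None]
    return R.from_quat(c['attitude']).apply(d)
def onz(name,c,uv,z):
    d=ray(name,c,uv); e=np.asarray(c['eye'])
    return (e+d*((z-e[2])/d[:,2])[:,None])[:,:2]
def proj(name,c,P):
    f=210/np.tan(np.radians(c['vfov'])/2)
    q=R.from_quat(c['attitude']).inv().apply(np.atleast_2d(P)-c['eye'])
    if name=='wrist':
        rr=np.hypot(q[:,0],q[:,1])+1e-12; th=np.arctan2(rr,q[:,2])
        return np.c_[c['cx']+f*th*q[:,0]/rr,c['cy']+f*th*q[:,1]/rr]
    return np.c_[c['cx']+f*q[:,0]/q[:,2],c['cy']+f*q[:,1]/q[:,2]]
def snap(name,tag):
    c=viewer.get_calibration(name); im=viewer.get_image(name)
    cv2.imwrite(f'pics/{tag}.png',im[:,:,::-1]); np.save(f'pics/{tag}.npy',np.array(c,dtype=object),allow_pickle=True)
    return c,im
def load(tag):
    return np.load(f'pics/{tag}.npy',allow_pickle=True).item(),cv2.imread(f'pics/{tag}.png')[:,:,::-1]
def down(a):  # tool pointing down, jaw axis at world angle a
    return (R.from_euler('z',a)*R.from_quat([1,0,0,0])).as_quat()
E
python3 - <<'E'
from h import *
for n in ("side","scene","wrist"):
    c=viewer.get_calibration(n)
    np.save(f'pics/a_{n}.npy',np.array(c,dtype=object),allow_pickle=True)
c=load('a_side')[0]
for k,uv,z in [("pipe top",(364,292),.054),("bignut top",(318,323),.019),("smallnut",(365,342),.016),("long",(202,152),.05),("t1",(180,153),.087),("t2",(201,137),.087),("t3",(208,159),.087),("short",(245,143),.06),("flange",(330,227),.055),("disc",(280,182),.054)]:
    print('side',k,onz('side',c,[uv],z))
c=load('a_scene')[0]
for k,uv,z in [("pipe top",(312,170),.054),("n1",(331,174),.019),("n2",(340,186),.019),("longtop",(240,267),.087),("t1",(213,283),.087),("t2",(268,279),.087),("t3",(260,254),.087),("short",(186,264),.061),("flange",(268,190),.055),("disc",(235,224),.054)]:
    print('scene',k,onz('scene',c,[uv],z))
for t,s,b in [("a_scene",(100,230),(220,330)),("a_side",(120,110),(270,200)),("a_side",(230,260),(400,360))]:
    im=cv2.imread(f'pics/{t}.png')[s[1]:b[1],s[0]:b[0]] if 0 else cv2.imread(f'pics/{t}.png')
    pass
a=cv2.imread('pics/a_scene.png')[230:330,150:310]; b=cv2.imread('pics/a_side.png')[110:210,150:310]
d=cv2.imread('pics/a_side.png')[270:370,260:420]
cv2.imwrite('pics/crops.png',np.hstack([cv2.resize(x,None,fx=2.5,fy=2.5,interpolation=2)[:, :] for x in (a,b)]))
cv2.imwrite('pics/crops2.png',cv2.resize(d,None,fx=4,fy=4,interpolation=2))
E
```

```text
side pipe top [[ 0.55996797 -0.36050731]]
side bignut top [[ 0.43982509 -0.3620361 ]]
side smallnut [[ 0.50366173 -0.44881744]]
side long [[0.4436944  0.37267763]]
side t1 [[0.36518968 0.3431322 ]]
side t2 [[0.45628195 0.40297975]]
side t3 [[0.42990959 0.26904739]]
side short [[0.58429678 0.34023293]]
side flange [[ 0.61014799 -0.14116378]]
side disc [[0.58836914 0.0985228 ]]
scene pipe top [[ 0.5476306  -0.35264397]]
scene n1 [[ 0.49880493 -0.42787435]]
scene n2 [[ 0.42884414 -0.33243696]]
scene longtop [[0.43138525 0.34764524]]
scene t1 [[0.45202658 0.42371374]]
scene t2 [[0.35317008 0.36035909]]
scene t3 [[0.41687925 0.28091726]]
scene short [[0.57572553 0.36089792]]
scene flange [[ 0.60896388 -0.11880437]]
scene disc [[0.58334927 0.12933133]]
```

View pics/crops.png

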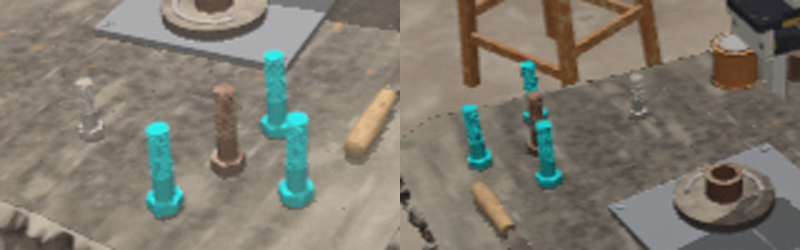

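View pics/crops2.png

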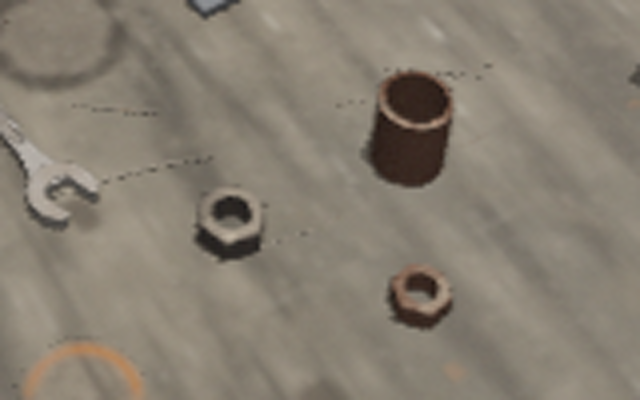

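```bash
python3 - <<'E'
from h import *
manip.move_pose([0.60,-0.24,0.2],[1,0,0,0]); print(manip.current_clock())
snap('wrist','b1')
manip.move_pose([0.50,-0.49,0.2],[1,0,0,0]); print(manip.current_clock())
snap('wrist','b2')
E
```

```text
1.1167
2.2167
```

View pics/b1.png

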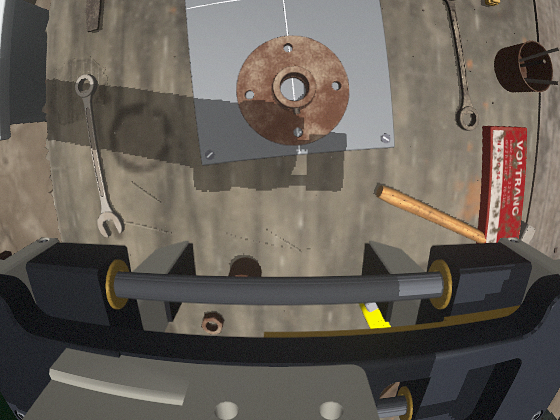

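View pics/b2.png

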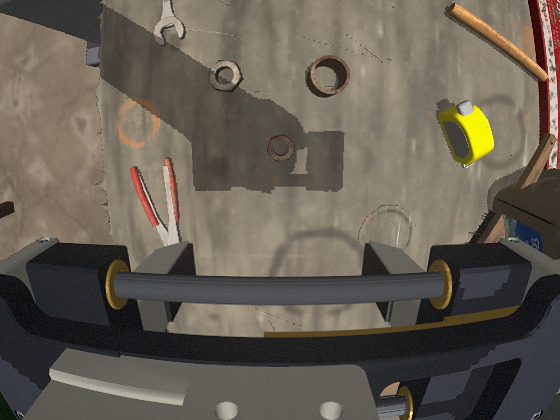

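```bash
cat >> h.py <<'E'
from scipy.optimize import least_squares
def circ(P,r=None):
    p0=np.r_[P.mean(0),0.03 if r is None else r]
    if r is None: s=least_squares(lambda q:np.hypot(*(P-q[:2]).T)-q[2],p0,loss='soft_l1',f_scale=0.001)
    else: s=least_squares(lambda q:np.hypot(*(P-q[:2]).T)-r,p0[:2],loss='soft_l1',f_scale=0.001)
    return s.x, np.sqrt(np.mean(s.fun**2))
E
python3 - <<'E'
from h import *
c,b=load('b1')
crop=lambda im,x0,y0,x1,y1,f:cv2.resize(np.ascontiguousarray(im[y0:y1,x0:x1,::-1]),None,fx=f,fy=f,interpolation=cv2.INTER_NEAREST)
cv2.imwrite('pics/c1.png',crop(b,225,25,365,150,4.5))
c,b2=load('b2')
cv2.imwrite('pics/c2.png',crop(b2,190,40,360,170,4.5))
hsv=cv2.cvtColor(b,cv2.COLOR_RGB2HSV)
for p in [(250,80),(330,60),(310,120),(230,100),(225,20),(293,40),(285,88),(294,89)]: print(p,hsv[p[1],p[0]],b[p[1],p[0]])
E
```

```text
(250, 80) [ 13  86 160] [160 129 106]
(330, 60) [ 13  81 155] [155 128 106]
(310, 120) [ 10 108 134] [134  96  77]
(230, 100) [100   9 178] [172 176 178]
(225, 20) [107  11 161] [154 157 161]
(293, 40) [ 13  71 173] [173 146 125]
(285, 88) [ 98   6 170] [166 169 170]
(294, 89) [100   4 180] [177 179 180]
```

View pics/c1.png

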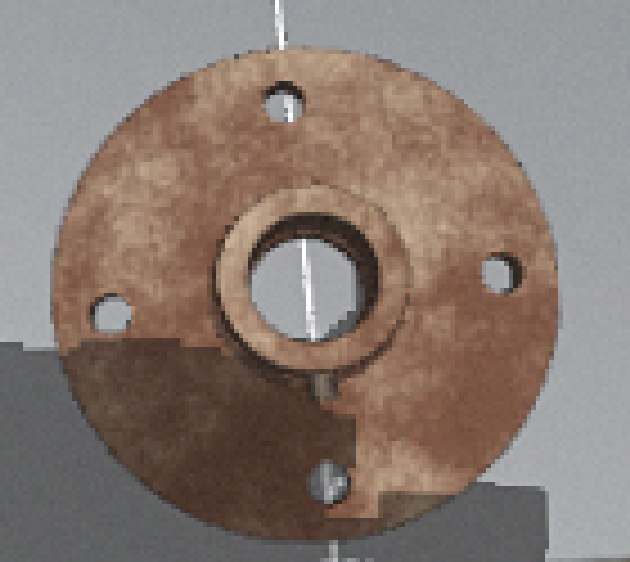

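View pics/c2.png

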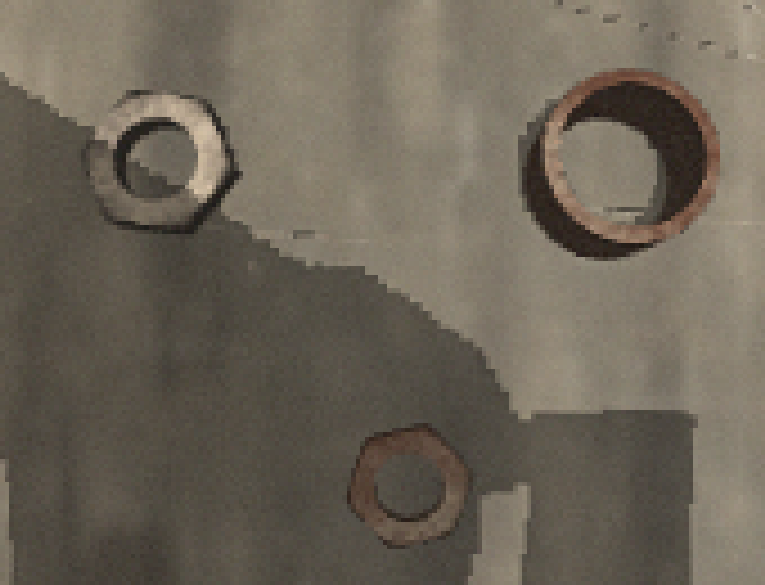

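```bash
python3 - <<'E'
from h import *
c,b=load('b1')
print('hub',onz('wrist',c,[(294.2,86.8)],.055))
hsv=cv2.cvtColor(b,cv2.COLOR_RGB2HSV)
m=((hsv[...,1]>45)&(hsv[...,0]<25)).astype(np.uint8); m[:30]=0;m[155:]=0;m[:,:225]=0;m[:,365:]=0
ct=max(cv2.findContours(m,0,cv2.CHAIN_APPROX_NONE)[0],key=cv2.contourArea)[:,0]
hull=ct
print('flange base',circ(onz('wrist',c,hull,.023)))
# plate lines: orientation
ca,a=load('a_wrist')
print('disc hub',onz('wrist',ca,[(227.5,79.5)],.054))
print('a corners',onz('wrist',ca,[(138,47),(319,20),(186,324),(340,313)],.010), 'cross',onz('wrist',ca,[(242,188)],.010))
print('lines',onz('wrist',ca,[(235,138),(247,233),(150,198),(340,179)],.01))
print('b corners',onz('wrist',c,[(210,155),(385,137)],.010))
c,b=load('b2')
print('pipe',onz('wrist',c,[(329.9,74.6)],.054))
f=lambda pts:np.array(pts)/4.5+[190,40]
for n,z,pts in [('big',.019,[(133,92),(212,97),(238,172),(205,230),(118,222),(88,150)]),('small',.016,[(421,424),(468,467),(460,530),(395,548),(350,500),(363,440)])]:
    P=onz('wrist',c,f(pts),z); cc=P.mean(0); d=P-cc
    ang=np.arctan2(d[:,1],d[:,0]); print(n,cc,np.hypot(*d.T)*1e3,'corner ang mod60',np.degrees(np.angle(np.exp(6j*ang).sum())/6))
E
```

```text
hub [[ 0.61697256 -0.1289157 ]]
flange base (array([ 0.61694178, -0.12822484,  0.06385954]), np.float64(0.0003429057454009556))
disc hub [[0.59802249 0.11509441]]
a corners [[ 0.47948997  0.17060069]
 [ 0.69548173  0.19295791]
 [ 0.51696749 -0.20378464]
 [ 0.73467776 -0.18096117]] cross [[ 0.60636355 -0.00645342]]
lines [[ 0.59930632  0.05253914]
 [ 0.6109215  -0.06268688]
 [ 0.48895018 -0.0181531 ]
 [ 0.72201431  0.00486224]]
b corners [[ 0.51817029 -0.2053052 ]
 [ 0.73165279 -0.18058421]]
pipe [[ 0.55587731 -0.36414031]]
big [ 0.44243591 -0.3607199 ] [20.49601675 20.32429047 19.20895752 21.51526002 20.16530864 20.62568598] corner ang mod60 -6.94573298855509
small [ 0.50552326 -0.44644748] [16.21709883 15.92087312 17.75801327 17.07715043 16.00940453 16.86177743] corner ang mod60 17.336817164167563
```

```bash
python3 - <<'E'
from h import *
q=down(0)
x,y=0.5559,-0.3641
manip.move_pose([x,y,0.12],q)
manip.servo_line([x,y,0.019],q,vel=0.12)
effector.close(f_grip=30); print(manip.current_finger_gap(),manip.current_force(),manip.current_tool_pos())
manip.servo_line([x,y,0.16],q,vel=0.2)
print(manip.current_finger_gap(),manip.current_force())
manip.move_pose([0.617,-0.1285,0.16],q); print(manip.current_clock())
snap('wrist','d1');snap('side','d2');snap('scene','d3')
E
```

```text
0.0004368246799137346 [-0.97234801 -0.85753309 -0.46410709] [ 0.55590813 -0.36409347  0.01900133]
0.0006266766160989876 [-0.97102158 -0.15540121 -0.01605723]
7.2
```

View pics/d1.png

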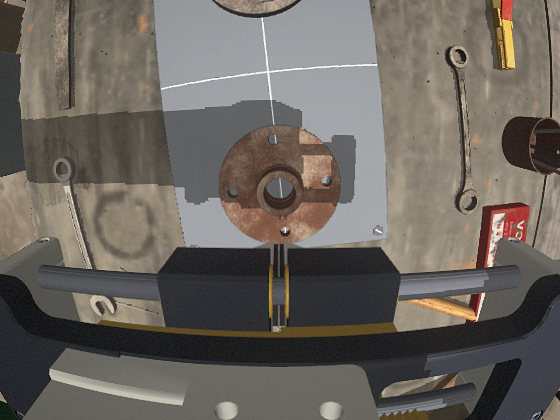

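View pics/d2.png

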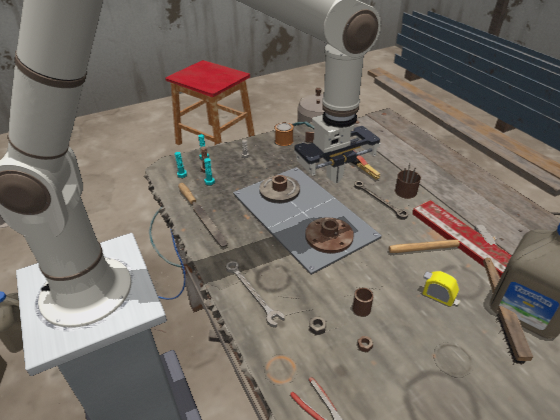

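```bash
python3 - <<'E'
from h import *
print(manip.current_tool_pos(), manip.current_tcp_rot(), manip.current_q())
p=manip.current_tool_pos()
for t,n in (('d1','wrist'),('d2','side'),('d3','scene')):
    c,im=load(t); print(n,proj(n,c,[p,[.617,-.1285,.055],[.556,-.364,.054]]),c['eye'],c['attitude'])
E
```

```text
[ 0.61650091 -0.13173907  0.15965057] [ 9.99997650e-01 -2.07304366e-03 -2.79295420e-04  5.68988225e-04] [ 4.53486472e-01  4.87269012e-01 -3.88815774e-01  1.63046211e+00
  2.05714052e-01  1.06477544e+00  1.14595083e-03]
wrist [[278.41539161 235.52924245]
 [279.05833349 194.05175114]
 [231.10136457 375.72636654]] [ 0.61676382 -0.05867027  0.35680816] [ 9.90644787e-01 -2.46495290e-04 -6.58144519e-04  1.36463959e-01]
side [[332.68553198 192.72376875]
 [329.59397008 223.34586624]
 [363.47553618 293.73120713]] [ 0.09934646 -0.84901905  0.83840021] [ 0.88102009 -0.2204097   0.09518302 -0.40763141]
scene [[267.08818092 158.81049749]
 [267.24556571 188.52393222]
 [311.1078597  168.65611072]] [-0.0080517   1.01282288  0.62850407] [-0.19139013  0.82861067 -0.51153728  0.12289751]
```

View pics/d3.png

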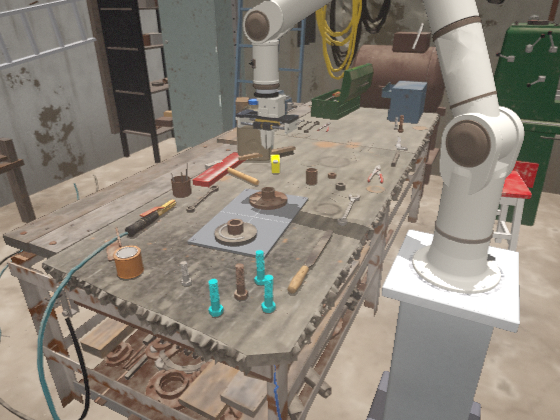

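```bash
python3 - <<'E'
from h import *
p=manip.current_tool_pos()
out=[]
for t,n in (('d2','side'),('d3','scene'),('d1','wrist')):
    c,im=load(t); im=im[:,:,::-1].copy(); pts=[p,p+[0,0,.05],p+[0,0,.1]]
    if n=='wrist': pts=[p,p+[0,0,.02],p+[0,0,.1]]
    uv=proj(n,c,pts)
    x,y=uv[0].astype(int)
    x0,y0=x-45,y-60
    cr=cv2.resize(im[y0:y0+90,x0:x0+90],None,fx=2.9,fy=2.9,interpolation=2)
    for u in uv:
        cv2.circle(cr,tuple(((u-[x0,y0])*2.9).astype(int)),3,(0,0,255),1)
    out.append(cr)
cv2.imwrite('pics/e.png',np.hstack(out))
E
```

```text
(no output)
```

View pics/e.png

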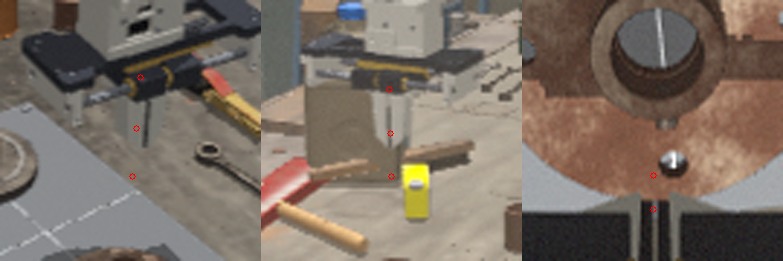

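```bash
python3 - <<'E'
from h import *
print(manip.current_tool_pos(), manip.current_tcp_rot(),manip.current_joint_velocities().round(4),manip.current_clock(),manip.current_force())
manip.sleep(0.3)
print(manip.current_tool_pos(), manip.current_tcp_rot(),manip.current_clock())
for n in('wrist','side','scene'): snap(n,'f_'+n)
print(manip.current_tool_pos())
out=[]
for n in('side','scene','wrist'):
    c,im=load('f_'+n)
    p=manip.current_tool_pos()
    u=proj(n,c,[p])[0].astype(int); x0,y0=u-[45,70]; print(n,x0,y0)
    out.append(cv2.resize(im[y0:y0+90,x0:x0+90,::-1],(266,266),interpolation=cv2.INTER_NEAREST))
cv2.imwrite('pics/f.png',np.hstack(out))
E
```

```text
[ 0.61650091 -0.13173907  0.15965057] [ 9.99997650e-01 -2.07304366e-03 -2.79295420e-04  5.68988225e-04] [-0.0021 -0.0049 -0.0086  0.002  -0.0026 -0.0005 -0.0027] 7.35 [0.48144157 0.03769281 0.40425259]
[ 0.61694706 -0.129093    0.15999779] [ 9.99999902e-01 -4.41544617e-04  2.89119732e-05  2.97611490e-05] 7.65
[ 0.61699191 -0.12855371  0.16002392]
side 287 121
scene 221 88
wrist 233 163
```

View pics/f.png

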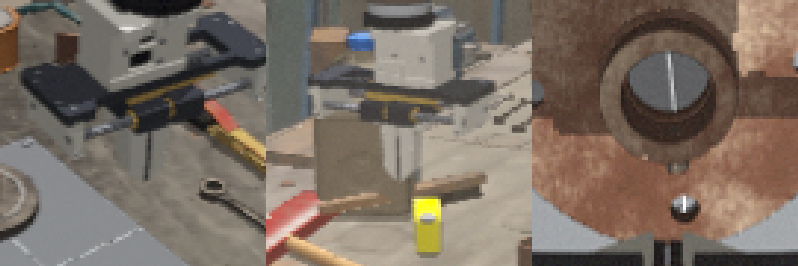

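```bash
python3 - <<'E'
from h import *
obs={'side':(337.1,182.2),'scene':(266.3,148.9),'wrist':(278.7,244.2)}
C={n:load('f_'+n)[0] for n in obs}
def tri(names):
    s=least_squares(lambda P:np.concatenate([proj(n,C[n],[P])[0]-obs[n] for n in names]),[.617,-.13,.16])
    return s.x,s.fun.round(1)
print(tri(['side','scene']),tri(['side','scene','wrist']),tri(['side','wrist']))
# two-view tri of static things
obs2={'side':(364,292),'scene':(312,170)}
E
```

```text
(array([ 0.62268316, -0.13697337,  0.19225556]), array([-0.2,  0.3, -0.4, -0.4])) (array([ 0.61767615, -0.12496621,  0.18851168]), array([-4.8, -0.4, -0.7,  2. ,  0.8,  0.9])) (array([ 0.61775686, -0.12590394,  0.18567218]), array([-4.6,  0.7,  0.9,  0.5]))
```

```bash
python3 - <<'E'
from h import *
q=down(0)
manip.move_pose([0.58,-0.27,0.06],q); manip.sleep(0.4)
f0=manip.current_force(); print(f0)
z=0.06
manip.servo_line([0.58,-0.27,0.01],q,vel=0.1); z=.01; manip.sleep(.2)
print(manip.current_tool_pos(),manip.current_force()-f0)
while z>-0.045:
    z-=0.003
    try: manip.servo_line([0.58,-0.27,z],q,vel=0.06)
    except Exception as e: print(e); break
    f=manip.current_force()-f0; print(round(z,3),manip.current_tool_pos()[2].round(4),f.round(1))
    if f[2]>5: break
snap('side','g')
manip.servo_line([0.58,-0.27,0.08],q,vel=.2)
print(manip.current_clock())
E
```

```text
[0.25807687 0.01420557 0.54519001]
[ 0.58069673 -0.27029607  0.01085717] [-0.09895976 -0.42347048 -0.18299374]
0.007 0.007 [-0.4 -0.8 -0.4]
0.004 0.0037 [-0.1 -0.7 -0.7]
0.001 0.0007 [ 0.5 -0.2 -1. ]
-0.002 -0.0023 [-0.5  0.1 -0.3]
-0.005 -0.0053 [-0.4 -0.3  0.4]
-0.008 -0.0083 [-0.6 -0.1 -0.6]
-0.011 -0.0113 [-0.1 -0.1 -0.8]
-0.014 -0.0143 [-1.1  1.1 -1. ]
-0.017 -0.0173 [-0.   0.5 -0.7]
-0.02 -0.0203 [ 0.2  0.3 -0. ]
-0.023 -0.0233 [-0.5 -0.5 -0.8]
-0.026 -0.0263 [-1.  -0.4 -0.7]
-0.029 -0.0293 [-0.8  0.2 -0.9]
-0.032 -0.0322 [-0.3 -0.1 -0. ]
-0.035 -0.0353 [ 0.1 -0.5 -1. ]
-0.038 -0.0383 [ 0.1  0.1 -1.1]
-0.041 -0.0392 [-5.7  2.1 13. ]
14.85
```

View pics/g.png

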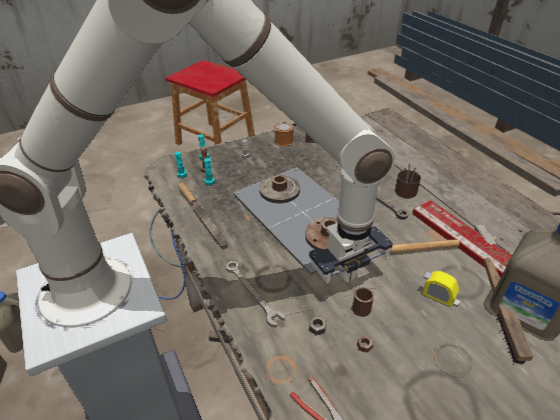

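```bash
python3 - <<'E'
from h import *
obs={'side':(337.1,182.2),'scene':(266.3,148.9),'wrist':(278.7,244.2)}
for n in obs:
    c=load('f_'+n)[0]
    for z in (.18,.19,.199): print(n,z,onz(n,c,[obs[n]],z))
c,im=load('f_wrist')
cv2.imwrite('pics/f2.png',cv2.resize(im[215:345,215:345,::-1],None,fx=4.5,fy=4.5,interpolation=cv2.INTER_NEAREST))
c,im=load('f_side'); c,i2=load('f_scene')
cv2.imwrite('pics/f3.png',np.hstack([cv2.resize(a[:,:,::-1],None,fx=8,fy=8,interpolation=cv2.INTER_NEAREST) for a in(im[150:200,312:362],i2[115:165,242:292])]))
E
```

```text
side 0.18 [[ 0.63386684 -0.12257372]]
side 0.19 [[ 0.62574837 -0.13360721]]
side 0.199 [[ 0.61844174 -0.14353736]]
scene 0.18 [[ 0.63737375 -0.16625488]]
scene 0.19 [[ 0.62298312 -0.13996576]]
scene 0.199 [[ 0.61003156 -0.11630555]]
wrist 0.18 [[ 0.61722903 -0.12784245]]
wrist 0.19 [[ 0.61721385 -0.12384692]]
wrist 0.199 [[ 0.61720018 -0.12025095]]
```

View pics/f2.png

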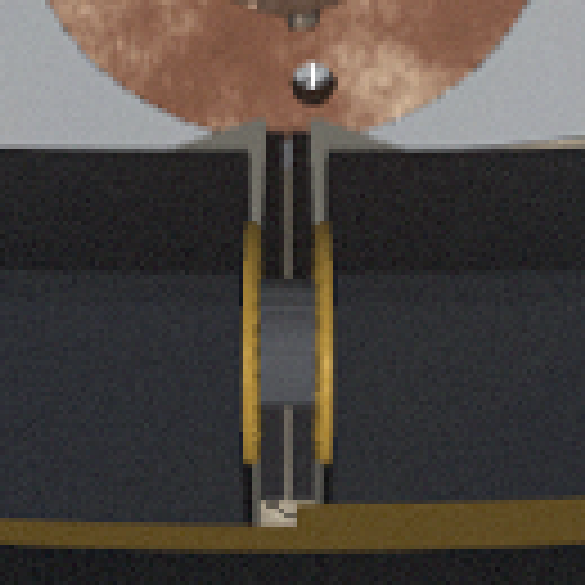

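View pics/f3.png

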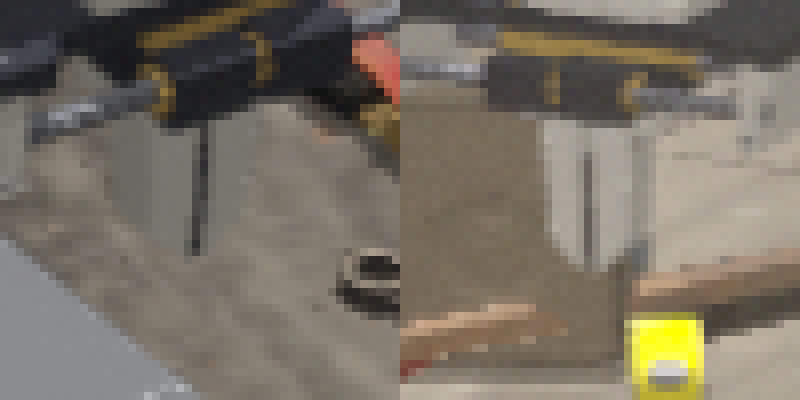

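```bash
cat >> h.py <<'E'
ZO=0.039   # fingertips really lie this much above the reported TCP (measured by touch)
def go(x,y,z,a,settle=.35):
    manip.move_pose([x,y,z-ZO],down(a)); manip.sleep(settle)
def line(x,y,z,a,vel=.15,settle=.2):
    manip.servo_line([x,y,z-ZO],down(a),vel=vel); manip.sleep(settle)
def st(m=''):
    print(m,'t',round(manip.current_clock(),2),'tip',(manip.current_tool_pos()+[0,0,ZO]).round(4),'gap',round(manip.current_finger_gap(),4),'F',manip.current_force().round(1))
E
python3 - <<'E'
from h import *
x,y=0.5559,-0.3641
effector.open_jaws()
go(x,y,0.12,0)
line(x,y,0.017,0); st('at')
effector.close(f_grip=30); st('closed')
line(x,y,0.16,0,.2); st('lifted')
go(0.617,-0.1285,0.16,0); st()
snap('wrist','k_w');snap('side','k_s');snap('scene','k_c')
E
```

```text
at t 18.17 tip [ 0.5569 -0.3647  0.0184] gap 0.0917 F [-0.3  1.1 -0. ]
closed t 19.01 tip [ 0.5561 -0.364   0.017 ] gap 0.0413 F [ 0.6  0.4 -0.6]
lifted t 20.07 tip [ 0.5548 -0.3635  0.1581] gap 0.0415 F [-0.1 -0.4 -2.3]
 t 21.38 tip [ 0.6168 -0.1298  0.1599] gap 0.0412 F [ 0.8 -0.3 -2.9]
```

View pics/k_w.png

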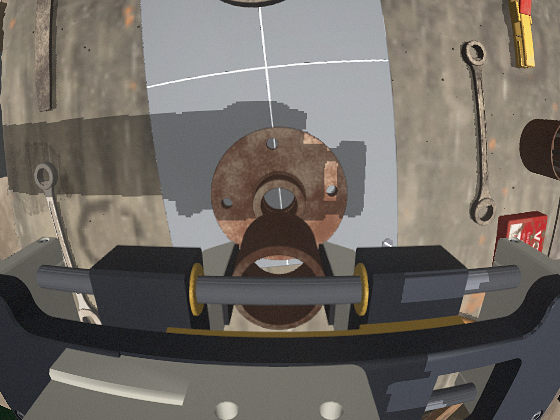

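View pics/k_s.png

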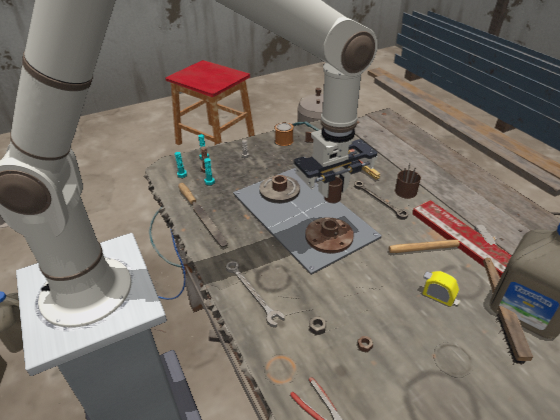

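```bash
python3 - <<'E'
from h import *
c,im=load('k_w'); im=im[:,:,::-1].copy()
im2=cv2.resize(im[120:345,180:380],None,fx=2.6,fy=2.6,interpolation=cv2.INTER_NEAREST)
cv2.imwrite('pics/k2.png',im2)
for z in (.143,.197):
  print(z,proj('wrist',c,[[.617+dx,-.1290+dy,z] for dx,dy in((0,0),(.0215,0),(-.0215,0),(0,.0215),(0,-.0215))]).round(1).tolist())
E
```

```text
0.143 [[278.5, 246.2], [315.3, 246.1], [241.7, 246.1], [278.5, 210.7], [278.5, 278.9]]
0.197 [[278.6, 293.4], [328.3, 292.7], [228.8, 292.7], [278.6, 247.3], [278.6, 332.9]]
```

View pics/k2.png

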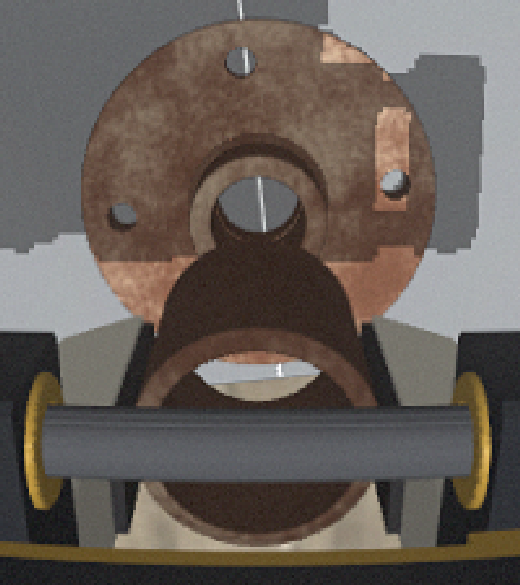

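```bash
python3 - <<'E'
from h import *
x,y=0.617,-0.1286
line(x,y,0.080,0,.15,.4); f0=manip.current_force(); st('near')
z=.080
while z>.058:
    z-=.0015; manip.servo_line([x,y,z-ZO],down(0),vel=.04)
    f=manip.current_force()-f0
    if f[2]>3: break
print(z,f.round(1)); st()
snap('side','l_s'); snap('scene','l_c')
E
python3 - <<'E'
from h import *
a=load('l_s')[1][170:270,270:390,::-1]; b=load('l_c')[1][140:240,210:330,::-1]
cv2.imwrite('pics/l.png',np.hstack([cv2.resize(v,None,fx=3.3,fy=3.3,interpolation=2) for v in(a,b)]))
E
```

```text
near t 22.62 tip [ 0.6174 -0.1287  0.0806] gap 0.0417 F [-1.  -0.3 -2.6]
0.071 [-0.5  1.1  6.7]
 t 24.12 tip [ 0.6173 -0.1286  0.0717] gap 0.0418 F [-1.6  0.8  4.1]
```

View pics/l.png

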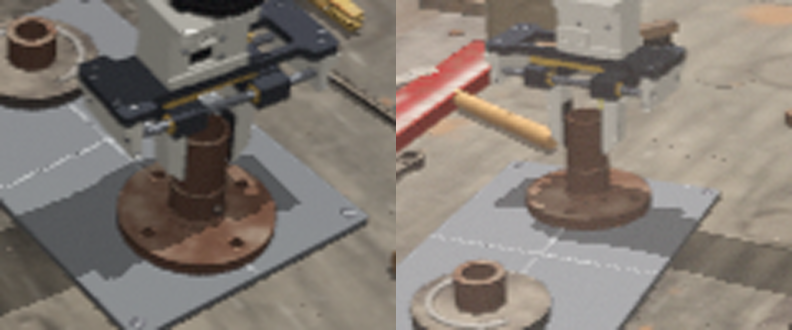

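```bash
python3 - <<'E'
from h import *
effector.open_jaws(); st('open')
line(.617,-.1286,.16,0,.2,0)
go(.60,-.24,.239,0,.4)
snap('wrist','m_w'); st()
c,im=load('m_w'); 
cv2.imwrite('pics/m.png',cv2.resize(im[0:160,200:390,::-1],None,fx=3.7,fy=3.7,interpolation=cv2.INTER_NEAREST))
print(proj('wrist',c,[[.617,-.1286,.109],[.617,-.1286,.055]]))
E
```

```text
open t 25.17 tip [ 0.617  -0.1286  0.071 ] gap 0.0916 F [ 0.5 -0.4 -0.3]
 t 26.82 tip [ 0.6001 -0.2393  0.2387] gap 0.0918 F [0.5 0.2 0.2]
[[298.2001997   78.00330784]
 [295.10813787  84.66657792]]
```

View pics/m.png

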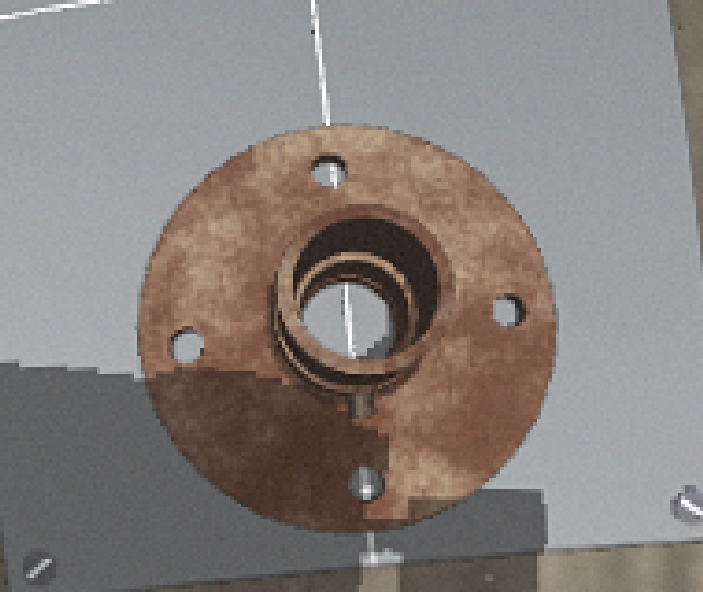

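```bash
python3 - <<'E'
from h import *
c,im=load('m_w')
print('pipe',onz('wrist',c,[(299.05,77.97)],.109),'base',onz('wrist',c,[(294.05,88.65)],.023))
a=np.radians(23); x,y=.4424,-.3607
go(x,y,.1,a)
line(x,y,.0045,a,.12,.35); st('at')
effector.close(f_grip=20); st('closed')
line(x,y,.17,a,.25,.1); st('lift')
go(.6172,-.1286,.17,a); st()
snap('side','n_s')
snap('wrist','n_w')
E
```

```text
pipe [[ 0.61774168 -0.12855518]] base [[ 0.61740661 -0.12967326]]
at t 29.43 tip [ 0.4426 -0.361   0.005 ] gap 0.092 F [ 0.5 -0.6  0.1]
closed t 30.34 tip [ 0.4422 -0.3608  0.0045] gap 0.0351 F [ 0.1 -1.   0.6]
lift t 31.25 tip [ 0.4409 -0.3596  0.1678] gap 0.035 F [-0.5  0.1 -1.2]
 t 32.72 tip [ 0.6169 -0.1297  0.1701] gap 0.0353 F [ 0.3  0.3 -1.1]
```

View pics/n_s.png

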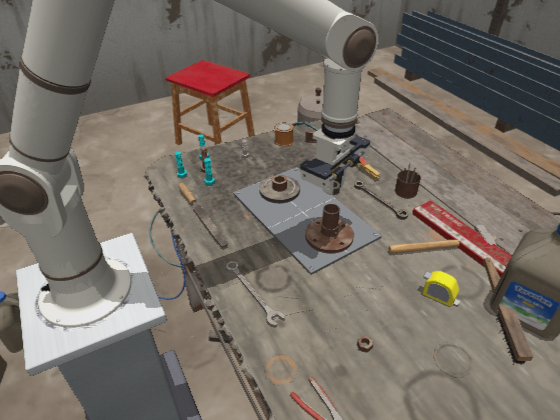

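View pics/n_w.png

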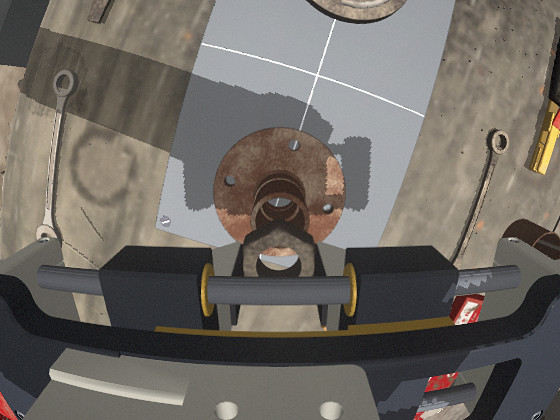

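```bash
python3 - <<'E'
from h import *
a=np.radians(23); x,y=.6175,-.1287
line(x,y,.121,a,.12,.4); f0=manip.current_force(); st('near')
z=.121
while z>.108:
    z-=.0012; manip.servo_line([x,y,z-ZO],down(a),vel=.03)
    f=manip.current_force()-f0
    if f[2]>2.5: break
print(z,f.round(1)); manip.sleep(.1); st()
effector.open_jaws(); st('open')
line(x,y,.19,a,.2,0)
go(.60,-.24,.26,0,.4)
snap('wrist','o_w'); snap('side','o_s'); st()
c,im=load('o_w'); 
cv2.imwrite('pics/o.png',cv2.resize(im[0:160,200:390,::-1],None,fx=3.7,fy=3.7,interpolation=cv2.INTER_NEAREST))
print(proj('wrist',c,[[.6177,-.1286,.109],[.6177,-.1286,.128]]))
E
```

```text
near t 33.77 tip [ 0.6178 -0.1288  0.1215] gap 0.0352 F [-0.3  1.1 -0.8]
0.11139999999999994 [-1.4 -0.4  7.8]
 t 35.88 tip [ 0.618  -0.1287  0.1126] gap 0.0354 F [-2.2  0.4  5.6]
open t 36.9 tip [ 0.6175 -0.1287  0.1114] gap 0.0916 F [-0.2 -0.3 -0.4]
 t 38.53 tip [ 0.6001 -0.2395  0.2598] gap 0.0913 F [1.5 0.1 1. ]
[[297.62026282  80.82258413]
 [298.86465578  78.24814512]]
```

View pics/o.png

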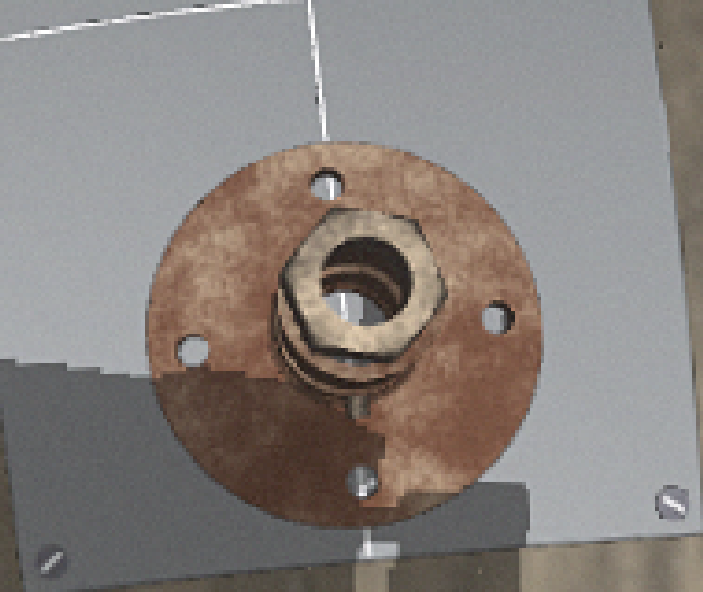

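```bash
python3 - <<'E'
from h import *
go(.60,-.08,.28,0,.4); snap('wrist','p1')
go(.45,.23,.25,0,.4); snap('wrist','p2'); st()
E
```

```text
t 41.42 tip [0.4502 0.2298 0.25  ] gap 0.0918 F [-0.2  0.1  1.1]
```

View pics/p1.png

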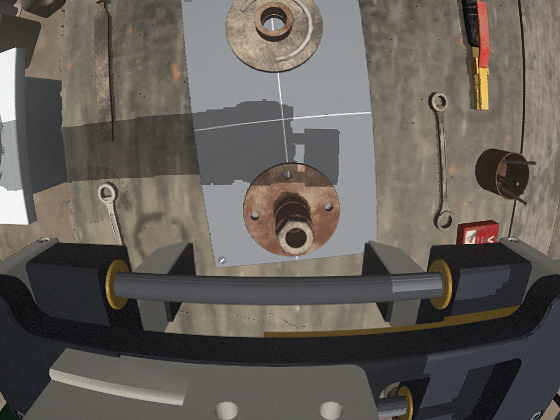

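View pics/p2.png

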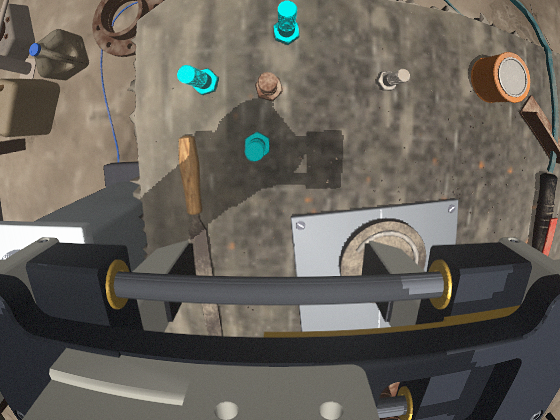

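```bash
python3 - <<'E'
from h import *
c,im=load('p2')
cv2.imwrite('pics/p2c.png',cv2.resize(im[0:170,160:330,::-1],None,fx=3.5,fy=3.5,interpolation=cv2.INTER_NEAREST))
c1,im=load('p1')
cv2.imwrite('pics/p1c.png',cv2.resize(im[0:270,185:385,::-1],None,fx=2.2*1,fy=2.2,interpolation=cv2.INTER_NEAREST))
print('nadir',proj('wrist',c,[[*c['eye'][:2],0]]),c['eye'])
E
```

```text
nadir [[278.39276169 120.61699598]] [0.45030613 0.30184909 0.4085627 ]
```

View pics/p2c.png

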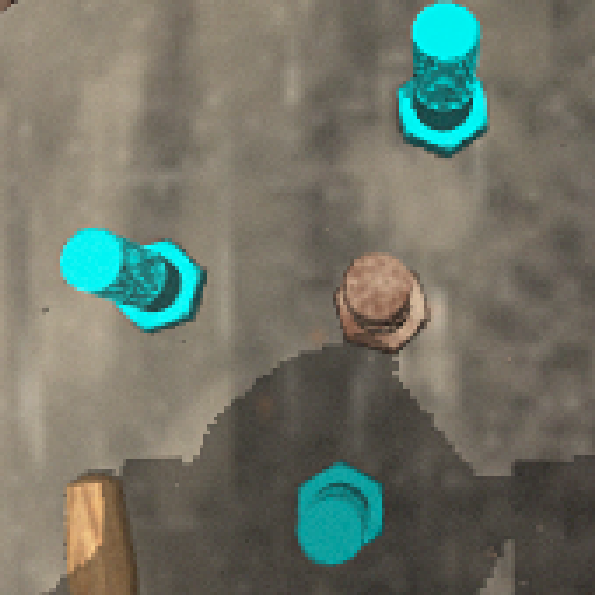

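View pics/p1c.png

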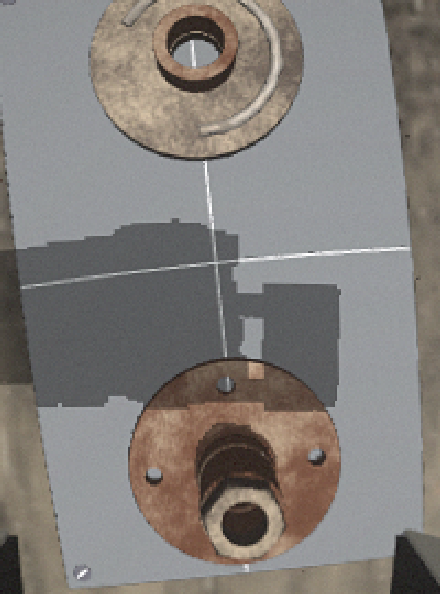

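```bash
python3 - <<'E'
from h import *
c,_=load('p2'); f=lambda p:np.array(p,float)/3.5+[160,0]
P=onz('wrist',c,[f((380,287)),f((93,261)),f((445,32)),f((331,530))],.087); print(P)
H=onz('wrist',c,[f((383,303)),f((160,286)),f((443,112)),f((341,503))],.013); print('heads',H)
d=P[1:]-P[0]; print(np.hypot(*d.T),np.degrees(np.arctan2(d[:,1],d[:,0])))
c,_=load('p1'); g=lambda p:np.array(p,float)/2.2+[185,0]
X=onz('wrist',c,[g((217,262)),g((205,162)),g((227,357)),g((21,287)),g((408,248))],.01); print('cross',X[0])
for i,j in((2,1),(3,4)):
    v=X[j]-X[i]; print(np.degrees(np.arctan2(v[1],v[0])))
print('disc hub',onz('wrist',c,[g((196,37))],.054))
E
```

```text
[[0.44073338 0.34024402]
 [0.35877488 0.35119854]
 [0.45881788 0.41666784]
 [0.42675703 0.27136972]]
heads [[0.43955753 0.34344078]
 [0.36205507 0.35190179]
 [0.46002936 0.41244797]
 [0.42490597 0.27379185]]
[0.08268735 0.07853438 0.07027808] [ 172.38700493   76.68673793 -101.47100716]
cross [ 0.60677019 -0.00667841]
96.44387467247806
5.97350771497074
disc hub [[0.59487727 0.11834038]]
```

```bash
python3 - <<'E'
from h import *
a=np.radians(35); x,y=.4403,.3412
go(x,y,.15,a,.4)
line(x,y,.048,a,.12,.35); st('at')
effector.close(f_grip=30); st('closed')
line(x,y,.20,a,.25,.1); st('lift')
go(.6067,-.0066,.20,a,.4); st()
snap('wrist','q_w');snap('side','q_s');snap('scene','q_c')
E
```

```text
at t 43.82 tip [0.4406 0.3413 0.0484] gap 0.0918 F [ 0.4 -0.1  0.3]
closed t 44.93 tip [0.4402 0.3411 0.048 ] gap 0.0198 F [-0.6  0.1  0.4]
lift t 45.79 tip [0.439  0.3398 0.1978] gap 0.0195 F [ 1.  -0.4 -2.4]
 t 47.62 tip [ 0.6067 -0.0061  0.2001] gap 0.0193 F [-0.   0.3 -3.3]
```

View pics/q_s.png

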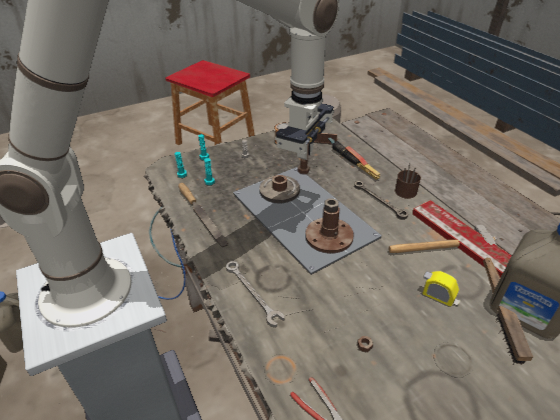

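View pics/q_w.png

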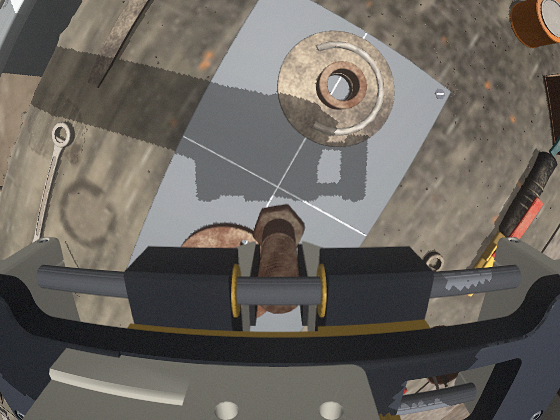

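View pics/q_c.png

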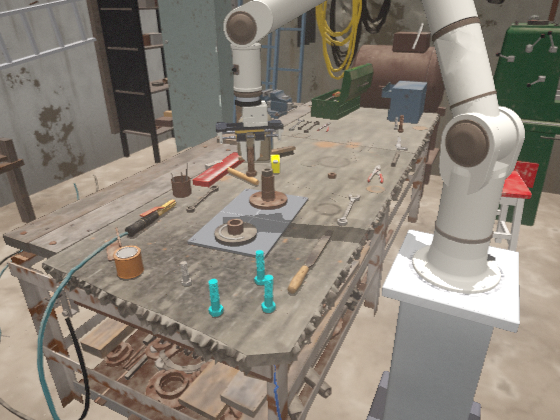

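```bash
python3 - <<'E'
from h import *
c,_=load('q_w'); print(proj('wrist',c,[[.6067,-.0061,.152],[.6067,-.0061,.239]]))
a=np.radians(35); x,y=.6067,-.0066
line(x,y,.066,a,.15,.4); f0=manip.current_force(); st('near')
z=.066
while z>.052:
    z-=.0012; manip.servo_line([x,y,z-ZO],down(a),vel=.03)
    f=manip.current_force()-f0
    if f[2]>2.5: break
print(z,f.round(1)); manip.sleep(.1); st()
snap('wrist','r_w')
effector.open_jaws(); st('open')
line(x,y,.16,a,.2,0)
go(.59,-.12,.25,0,.4)
snap('wrist','s_w'); st()
c,im=load('s_w'); print(proj('wrist',c,[[x,y,.097],[x,y,.010]]))
cv2.imwrite('pics/s.png',cv2.resize(im[0:240,180:400,::-1],None,fx=2.5,fy=2.5,interpolation=cv2.INTER_NEAREST))
E
```

```text
[[278.30861447 229.95077194]
 [278.18335463 297.20276772]]
near t 49.22 tip [ 0.6069 -0.0067  0.0664] gap 0.0197 F [ 0.1 -0.4 -2.6]
0.05759999999999999 [0.  0.5 4.5]
 t 51.07 tip [ 0.607  -0.0066  0.058 ] gap 0.0194 F [-1.8 -0.9  2.3]
open t 52.34 tip [ 0.6067 -0.0066  0.0576] gap 0.092 F [-0.3 -0.3 -0.2]
 t 54.08 tip [ 0.5899 -0.1193  0.2496] gap 0.0921 F [-0.1 -0.5 -0.2]
[[296.69392975  79.00807666]
 [292.75382445  88.0467936 ]]
```

View pics/s.png

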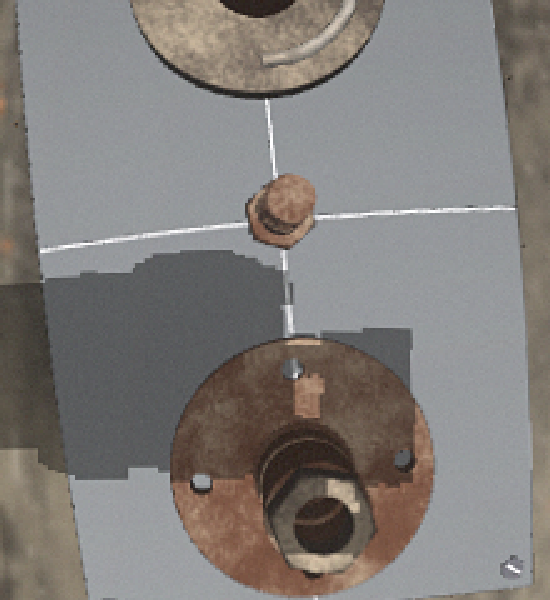

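```bash
python3 - <<'E'
from h import *
a=np.radians(47.3); x,y=.5055,-.4464
go(x,y,.1,a,.3)
line(x,y,.0045,a,.12,.35); st('at')
effector.close(f_grip=20); st('closed')
line(x,y,.17,a,.25,.1); st('lift')
b=np.radians(65.9); x,y=.5271,-.0148
go(x,y,.17,b,.4); st()
snap('wrist','t_w')
line(x,y,.024,b,.12,.4); f0=manip.current_force(); st('near')
z=.024
while z>.010:
    z-=.0012; manip.servo_line([x,y,z-ZO],down(b),vel=.03)
    f=manip.current_force()-f0
    if f[2]>2.5: break
print(z,f.round(1)); manip.sleep(.1); st()
E
```

```text
at t 57.07 tip [ 0.5057 -0.4467  0.0051] gap 0.0917 F [-0.5  0.5  0.7]
closed t 58.06 tip [ 0.5055 -0.4464  0.0045] gap 0.0295 F [ 0.7  0.  -0.5]
lift t 58.97 tip [ 0.5039 -0.4455  0.1674] gap 0.0297 F [ 0.6 -0.7 -1.1]
 t 60.96 tip [ 0.5271 -0.0151  0.1699] gap 0.0297 F [-0.8 -0.2 -0.3]
near t 62.77 tip [ 0.5272 -0.0149  0.0242] gap 0.0294 F [ 0.7 -0.6 -0.9]
0.013200000000000003 [-3.5 -0.3 12.5]
 t 65.12 tip [ 0.5273 -0.0149  0.0142] gap 0.0295 F [-3.7  0.2 11.1]
```

View pics/t_w.png

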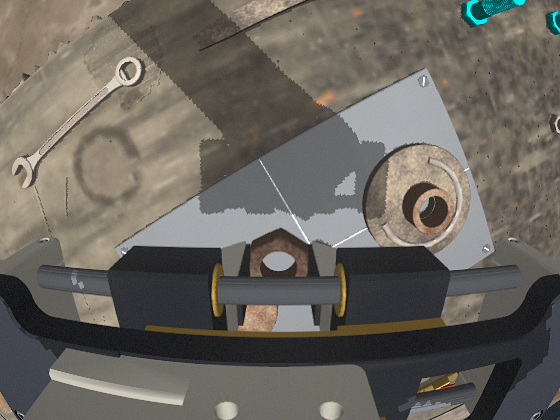

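Nut held and touching the plate at the expected height. Release, retreat, check.

```bash
python3 - <<'E'
from h import *
b=np.radians(65.9); x,y=.5271,-.0148
effector.open_jaws(); st('open')
line(x,y,.16,b,.2,0)
go(.57,-.12,.25,0,.5)
snap('wrist','u_w'); snap('side','u_s');snap('scene','u_c'); st()
c,im=load('u_w'); print(proj('wrist',c,[[x,y,.026],[.6067,-.0066,.097]]))
cv2.imwrite('pics/u.png',cv2.resize(im[0:240,160:400,::-1],None,fx=2.5,fy=2.5,interpolation=cv2.INTER_NEAREST))
E
```

```text
open t 66.22 tip [ 0.5271 -0.0148  0.0132] gap 0.0918 F [ 0.6  0.  -0.1]
 t 68.54 tip [ 0.57   -0.12    0.2501] gap 0.0919 F [ 0.5 -0.7  0.3]
[[241.587431    93.14683176]
 [317.46253866  78.67777843]]
```

View pics/u.png

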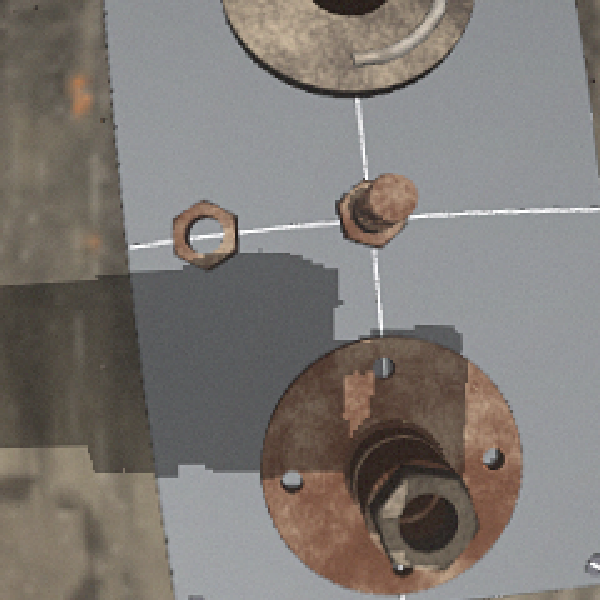

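View pics/u_s.png

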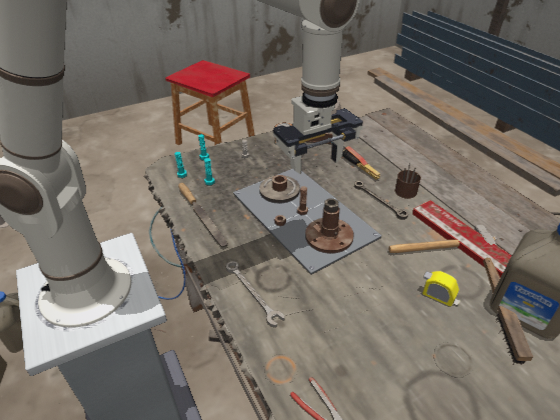

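View pics/u_c.png

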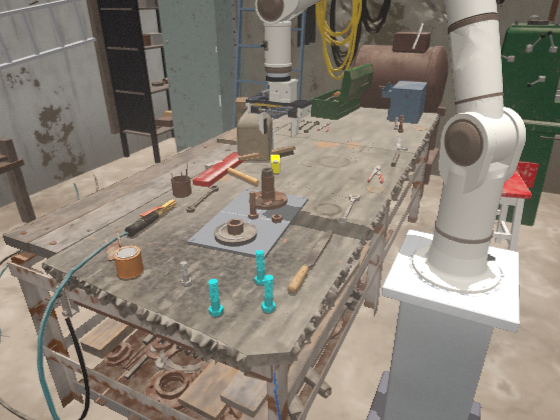

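```bash
python3 - <<'E'
from h import *
c,_=load('u_w'); g=lambda p:np.array(p)/2.5+[160,0]
n=onz('wrist',c,[g((206,234))],.026)[0]; b=onz('wrist',c,[g((394,198))],.097)[0]; v=b-n
print(n,b,np.hypot(*v),np.degrees(np.arctan2(v[1],v[0])), onz('wrist',c,[g((423,523))],.128))
manip.hand_in(); print(manip.current_clock())
E
```

```text
[ 0.52804957 -0.01536213] [ 0.60683249 -0.00710653] 0.07921428903211085 5.9821441021526836 [[ 0.61593189 -0.1259296 ]]
the job is handed in; nothing more can be done
the job is handed in; nothing more can be done
```

The job is done in the order asked and handed in at about 68.5 s, with the jaws open and the arm clear of everything.

My first try at the pipe closed on nothing and moved nothing. A touch test on the table showed the fingertips sit about 39 mm above the reported TCP. I corrected every later height for that, and all four parts then met their surfaces within about 1 mm of the expected height.

Last wrist-camera checks before hand-in:

| Check | Measured |
|---|---|
| Pipe on the hub | upright, within about 1 mm of the hub's centre |
| Larger nut on the pipe | flat, about 2–3 mm off the pipe's centre (1.5 mm in the view taken right after placing it) |
| Longer bolt | upright, within about 1 mm of the plate's scribed cross |
| Smaller nut to bolt | 79.2 mm in front of the bolt; line at 6.0° against the plate's 5.9°, flats squared to the plate by the grip |

- **Left alone:** I did not touch the disc, shorter bolt or turquoise bolts, and they look unmoved in the scene and side pictures. The flange's centre measured the same to within about 1 mm after the pipe was placed. I did not re-measure the flange after the larger nut went on, or the disc at the end.
- **Disagreement:** the tip height read from the camera images differed from the touch test by about 10 mm until I allowed for the finger width. I used the touch value.

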